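# Set a sheet blank out over the end of the stop board

## Robot

A 7-joint arm with a two-finger parallel gripper is mounted at the origin on the work surface; the furniture and walls round the work are solid. World frame = base frame: x ahead of the robot, y to its left, z up, the work surface at z = 0. Lengths are in m, angles in rad, forces in N, time in s.
With the tool pointing down it reaches from about 0.425 to 0.95 m from the base axis. Payload 4.7 kg.
Tool frame: the origin (TCP) lies between the finger pads; the fingertips stand 25 mm ahead of it and the grasp point (between the pads) lies 6 mm ahead of it; z points along the fingers, y is the line along which they close (so a half turn about z gives the same grasp; the last joint's range is limited). The gripper opens to 85 mm and grips with 20 to 120 N. Pads are 22 mm wide; open, the fingers measure 114 mm over their backs; the gripper's body (76 mm by 85 mm) begins 54 mm behind the grasp point. The pads swing forward as they close: fully open they stand 13 mm farther back than shut.
Start: joints at [-1.261, 0.469, -0.049, 1.532, 0.024, 1.141, -0.082], TCP at [0.224, 0.637, 0.256] pointing down, gripper open.
Joint ranges: [-2.59, 2.59], [-0.33, 1.99], [-1.39, 1.29], [0.1, 2.45], [-1.04, 4.18], [0.21, 1.99], [-2.66, 2.66]. Speed limits (rad/s): [2.57, 2.57, 3.14, 3.14, 3.14, 3.14, 3.14].

## Interface

Orientations are given as a 3x3 rotation matrix whose columns are the frame's x, y, z axes.
In Python, from rig import * gives the robot as it stands. Calls block until the motion is done:
- movep(position, orientation): joint-space move of the TCP to a pose.
- move_l(position, attitude=None, feed=0.15, until_force=None): straight line of the TCP; attitude=None keeps the orientation; feed is the mean speed in m/s. With until_force (N) it stops when the force on the tool has changed by that much, and returns True; else False.
- move_joints(angles): joint-space move.
- command_gripper(opening, newtons=None): finger opening in m; newtons is the grip in N (None keeps the last); returns when the fingers have stopped.
- sleep(seconds).
- inverse_kinematics(position, orientation): joint angles nearest the present ones, or None.
- sense(): the state.
- camera(name): name is "scene" or "top" or "wrist"; returns (picture, depth): 384x512x3 uint8, red, green, blue; 384x512 float32, m along the optical axis (not along the pixel's ray), 0 where there is no reading.
- camera_params(name): a dict with "K" (3x3 intrinsics, pixels), "position" and "rotation" of the camera in the world; the wrist camera has in their place "tool_from_camera" (4x4, takes a point from camera to tool coordinates, whose origin is the TCP and whose axes are the flange's). Camera axes: x right, y down, z forward; pixel columns grow to the right and rows downward; lengths in m; the calibration is good to about 2 mm. A picture is of the moment at which its call begins: read the wrist's pose just before it. camera_params takes no time and is no camera call.
A pose or a line that the arm cannot do raises Unreachable and nothing moves.
- finish_job(): hands the job in; it is judged then, once.
The state is a dict: "time_s": time; "joint_pos": joint angles; "qd": joint speeds; "joint_efforts": joint torques, N m; "position": TCP position; "tcp_rot": TCP orientation; "wrist_force": force on the tool from outside, world axes, zero at the start; "ft_torque": the same for the moment, N m; "finger_gap": finger opening in m; "gripper_force": force on a finger pad.
Only numpy, scipy, OpenCV 4.12 (cv2) and the standard library are available. Lean on these libraries where they do the work, as an engineer would, in place of code of your own. Each camera call takes 0.05 s, during which the arm holds its last target. There are 200 camera calls.

## Task

Push the aluminium sheet blank snug and square against the dark wooden fence of the stop board and along it, until just its blue-painted waste end hangs out over the open end of the board, with the scribed line at the border of the blue directly above the board's end, ready for filing. Only push it with the fingertips: it must stay flat on the board, never be picked up or tipped, and the glue jar, the sanding block and the rosin block must be left where they are.

Things in the scene. Friction and masses are not known exactly. Their poses are not given: they have to be found in the camera images.
- stop_board: Fixed plywood board, 140 x 240 x 24 mm (x, y, z). Origin: centre of its underside, on the worktop; its flat top is 24 mm higher. Along its far (+x) side runs a dark hardwood fence, 18 mm wide, 14 mm above the top, full length, inner face at x = +52 mm. The open end the blank shall hang over is the face y = -120 mm (robot's right). The +y end and -x side are open too.
- board_end (a point): Point on the top edge of the stop board's open end: at (7, -120, 24) mm in the board's frame, axes as the board's. A blank of this width lying against the fence has its centre line at this x.
- blank: Loose flat aluminium sheet blank, 90 x 110 x 6 mm (x, y, z), about 0.2 kg, lying on the board, at first 6 to 14 mm off the fence and slightly askew. Origin: centre of its underside. Its -y end (towards the board's open end) is painted blue on the last 30 mm; the rest is bare metal. Slides easily on the waxed board.
- scribed_line (a point): Middle of the thin dark line across the blank's top face at the border of the blue paint: at (0, -25, 6) mm in the blank's frame, 30 mm from its blue end.
- glue_jar: Bystander: upright glass jar of brown glue with a tin lid, loose, diameter 67 mm, 90 mm high, on the worktop behind the fence. Origin: centre of its underside.
- sanding_block: Bystander: brown cork sanding block, loose, 42 x 78 x 26 mm, on the worktop beyond the open end of the board. Origin: centre of its underside.
- rosin_block: Bystander: small orange-brown rosin cake in a card tray, loose, 36 x 52 x 22 mm, on the worktop in front of the board (robot side). Origin: centre of its underside.

How it is judged:
At the end, for the whole second after the job is handed in: The blank lies still and flat on the board, against the fence (its centre within 3 mm of touching, turned less than 0.05 rad), with the scribed line within 6 mm of directly above the board's open end (y of scribed_line in the frame of board_end between -0.006 and 0.006 m and x of blank in the frame of stop_board above 0.004 m and angle between the y axis of blank and the y axis of stop_board, either way round below 0.05 rad and z of blank in the frame of stop_board between 0.022 and 0.027 m and angle between blank's own z axis and vertical below 0.03 rad and linear speed of blank below 0.01 m/s).
It fails at once if the blank is lifted or tipped off the board's top (z of blank in the frame of stop_board above 0.032 m or angle between blank's own z axis and vertical above 0.12 rad).
It fails at once if the glue jar is moved more than 15 mm or tipped (distance of glue_jar from where it was at the start of the episode above 0.015 m or angle between glue_jar's own z axis and vertical above 0.3 rad).
It fails at once if the sanding block is moved more than 15 mm (distance of sanding_block from where it was at the start of the episode above 0.015 m).
It fails at once if the rosin block is moved more than 15 mm (distance of rosin_block from where it was at the start of the episode above 0.015 m).
It also fails if it takes over 54 s, if anything falls off the work surface, if the arm or the gripper's body presses on something with over 40 N, if the wrist force passes 120 N, or if a joint passes its speed limit or range.

## Working session

There is one attempt and no reset: what is moved stays moved. The work goes in short steps, each a Python script; the robot and the scene stay as the last script left them, time stands still between calls to the robot, and variables do not carry over. Pictures are saved under pics/ and viewed, at most 10 in all, crops included, and the job is handed in when it is done.

```bash
mkdir -p pics; ls; python3 - <<'E'
from rig import *
import cv2,numpy as np
for n in("scene","top"):
    p,d=camera(n); cv2.imwrite(f"pics/{n}0.png",p[:,:,::-1]); np.savez(f"{n}0.npz",p=p,d=d)
    c=camera_params(n); print(n,c["K"],c["position"],c["rotation"])
s=sense();print(s["time_s"],s["position"],s["tcp_rot"])
print(camera_params("wrist"))
E
```

```text
pics
scene [[404.01491714   0.         255.68372488]
 [  0.         404.01491714 195.89570648]
 [  0.           0.           1.        ]] [-0.0329995  -0.63059191  0.46252263] [[ 7.00746548e-01 -3.31336636e-01  6.31799264e-01]
 [-7.13410044e-01 -3.24685029e-01  6.20987714e-01]
 [-6.20218030e-04 -8.85886938e-01 -4.63900797e-01]]
top [[361.27245288   0.         255.10485346]
 [  0.         361.27245288 197.25434582]
 [  0.           0.           1.        ]] [ 0.45340824 -0.07050469  0.88492468] [[-0.01546794 -0.99910037  0.0394867 ]
 [-0.99973152  0.0147722  -0.01785116]
 [ 0.01725179 -0.03975221 -0.99906063]]
0.1 [0.2241239  0.63619369 0.25533679] [[-9.43166697e-01  3.32319480e-01 -5.87542348e-04]
 [ 3.32319999e-01  9.43165115e-01 -1.72727302e-03]
 [-1.98570266e-05 -1.82435846e-03 -9.99998336e-01]]
{'K': array([[330.3883442 ,   0.        , 256.09498197],
       [  0.        , 330.3883442 , 189.8440842 ],
       [  0.        ,   0.        ,   1.        ]]), 'tool_from_camera': array([[ 1.66233908e-03, -9.50595831e-01, -3.10426807e-01,
         7.89925117e-02],
       [ 9.99998607e-01,  1.62627160e-03,  3.74999058e-04,
         1.10927032e-03],
       [ 1.48365758e-04, -3.10426998e-01,  9.50597211e-01,
        -1.16888352e-01],
       [ 0.00000000e+00,  0.00000000e+00,  0.00000000e+00,
         1.00000000e+00]])}
```

View pics/top0.png

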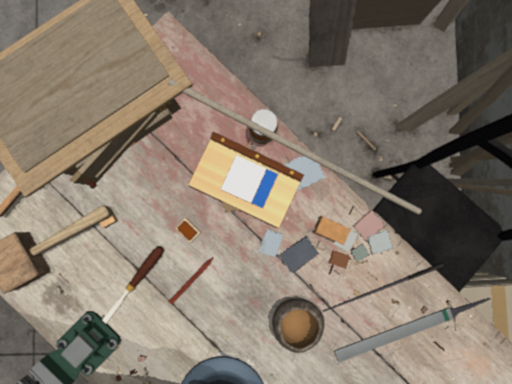

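View pics/scene0.png

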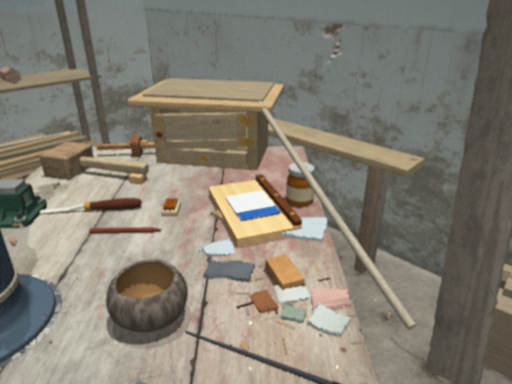

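The top view shows the board around (248,178) with the fence on its upper side. The blank is white and blue at (250,180), with blue toward (265,188). The jar is at (263,122), the sanding block at (333,230) and the rosin at (188,230). A stick runs from (185,90) to (420,212).

```bash
cat > h.py <<'E'
import numpy as np,cv2
def pose(c,s=None):
    if "rotation" in c: return np.array(c["rotation"]),np.array(c["position"])
    T=np.array(c["tool_from_camera"]);R=np.array(s["tcp_rot"])
    return R@T[:3,:3],R@T[:3,3]+np.array(s["position"])
def ray(px,z,K,R,t):
    px=np.atleast_2d(px).astype(float)
    d=np.c_[(px[:,0]-K[0,2])/K[0,0],(px[:,1]-K[1,2])/K[1,1],np.ones(len(px))]@R.T
    return t+d*((z-t[2])/d[:,2])[:,None]
def cloud(D,K,R,t):
    v,u=np.indices(D.shape)
    P=np.stack([(u-K[0,2])/K[0,0]*D,(v-K[1,2])/K[1,1]*D,D],-1)@R.T+t
    P[D==0]=np.nan; return P
def big(m,near=None):
    cs=cv2.findContours(m.astype(np.uint8),cv2.RETR_EXTERNAL,cv2.CHAIN_APPROX_NONE)[0]
    return max(cs,key=cv2.contourArea)[:,0]
def rect(P):  # centre,size,angle of min rect in metres
    return cv2.minAreaRect((P[:,:2]*1000).astype(np.float32))
E
python3 - <<'E'
from rig import *
from h import *
z=np.load("top0.npz");p,D=z["p"],z["d"];c=camera_params("top");K=c["K"];R,t=pose(c)
P=cloud(D,K,R,t);hsv=cv2.cvtColor(p,cv2.COLOR_RGB2HSV)
H,S,V=[hsv[...,i].astype(int) for i in range(3)]
roi=np.zeros(H.shape,bool);roi[125:232,185:308]=1
for n,m,zz in(("blue",roi&(H>100)&(H<125)&(S>130),.03),("blank",roi&(((H>100)&(H<125)&(S>130))|((S<40)&(V>190)))&(P[...,2]>.02)&(P[...,2]<.036),.03),
  ("boardtop",roi&(P[...,2]>.014)&(P[...,2]<.034),.024),("fence",roi&(P[...,2]>.032)&(V<130)&(P[...,2]<.05),.038)):
    b=big(m);r=rect(ray(b,zz,K,R,t));print(n,m.sum(),[np.round(x,1) for x in r],np.round(cv2.boxPoints(r)).tolist(),np.nanmedian(P[m][:,2]))
for n,(u,v) in dict(jar=(263,119),sand=(333,230),rosin=(188,230),stick0=(195,95),s1=(262,128+3),s2=(290,145),s3=(240,117),s4=(340,170),s5=(400,202)).items(): print(n,P[v,u].round(3))
E
```

```text
blue 391 [array([ 508.8, -108. ]), array([25.9, 85. ]), np.float64(65.0)] [[465.0, -102.0], [542.0, -138.0], [553.0, -114.0], [476.0, -78.0]] 0.029623163244522743
blank 1633 [array([526., -71.]), array([107.3,  89.6]), np.float64(64.6)] [[463.0, -100.0], [543.0, -139.0], [589.0, -42.0], [509.0, -3.0]] 0.029436415532427374
boardtop 5611 [array([542.3, -80.2]), array([259.2, 181.5]), np.float64(65.3)] [[406.0, -160.0], [571.0, -236.0], [679.0, -0.0], [514.0, 75.0]] 0.02407124718696363
fence 756 [array([584.2, -90.5]), array([236.4,  18.5]), np.float64(63.7)] [[524.0, -192.0], [540.0, -201.0], [645.0, 11.0], [628.0, 20.0]] 0.03744116600109604
jar [ 0.658 -0.105  0.091]
sand [ 0.407 -0.27   0.025]
rosin [0.412 0.075 0.02 ]
stick0 [0.683 0.032 0.184]
s1 [ 0.621 -0.1    0.137]
s2 [ 0.595 -0.161  0.116]
s3 [ 0.647 -0.055  0.153]
s4 [ 0.544 -0.276  0.081]
s5 [ 0.471 -0.431  0.031]
```

```bash
python3 -c "
import cv2
p=cv2.imread('pics/top0.png')[80:260,160:380];cv2.imwrite('pics/topc.png',cv2.resize(p,None,fx=3.3,fy=3.3,interpolation=2))"
```

```text
(no output)
```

View pics/topc.png

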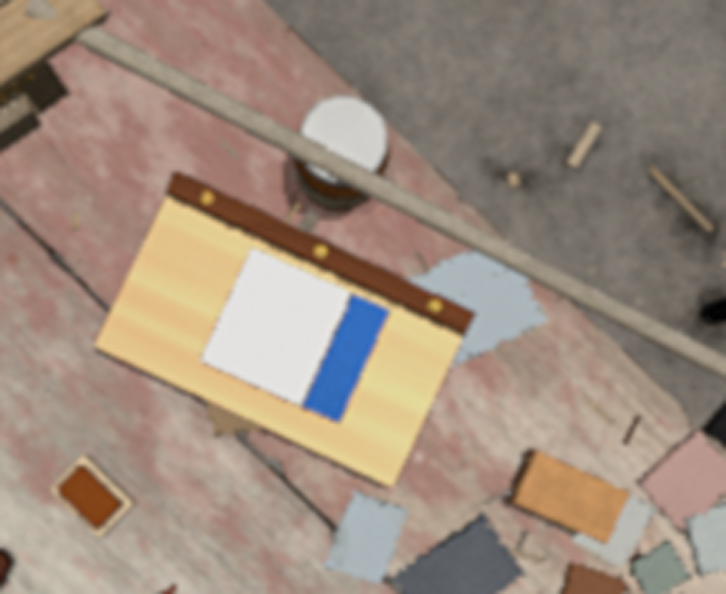

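The enlarged crop confirms the layout: the fence is on the top edge, the blank has a gap to it of about 7 mm, and blue faces the open right end. The stick runs behind the fence at 0.12–0.15 m height. Next I check for tall obstacles along the arm's swing.

```bash
cat >> h.py <<'E'
a=np.radians(63.7-90);bx=np.array([np.cos(a),np.sin(a),0]);by=np.array([-bx[1],bx[0],0]);bz=np.array([0,0,1.])
RY=np.c_[by,bx,-bz];RX=np.c_[-bx,by,-bz]
O=np.array([.5295,-.0635,.0])
def B(x,y,z): return O+bx*x/1e3+by*y/1e3+bz*z
E
python3 - <<'E'
from rig import *
from h import *
for n in("top","scene"):
    z=np.load(n+"0.npz");c=camera_params(n);R,t=pose(c);P=cloud(z["d"],c["K"],R,t).reshape(-1,3)
    P=P[np.isfinite(P[:,0])];r=np.hypot(P[:,0],P[:,1]);th=np.degrees(np.arctan2(P[:,1],P[:,0]))
    for lo in range(-20,90,10):
        m=(th>lo)&(th<lo+10)&(P[:,2]>.07)&(r<1.1)&(r>.2)
        if m.sum()>3: print(n,lo,m.sum(),"rmin",r[m].min().round(2),"zmax",P[m][:,2].max().round(2),"zmax r<.7",P[m&(r<.75)][:,2].max(initial=0).round(2))
for n,R in(("RY",RY),("RX",RX)):
    for q in((5,85,.25),(5,85,.05),(0,0,.2),(-60,-10,.05),(5,-20,.05),(-60,-90,.05)):
        k=inverse_kinematics(B(*q),R);print(n,q,None if k is None else np.round(k,2))
for p in([.2,.45,.33],[.45,.2,.33]): print(inverse_kinematics(p,RX))
E
```

```text
top -20 506 rmin 0.6 zmax 0.13 zmax r<.7 0.13
top -10 706 rmin 0.62 zmax 0.17 zmax r<.7 0.17
top 0 3137 rmin 0.66 zmax 0.21 zmax r<.7 0.21
top 10 9962 rmin 0.62 zmax 0.21 zmax r<.7 0.21
top 20 10099 rmin 0.57 zmax 0.21 zmax r<.7 0.21
top 30 2574 rmin 0.6 zmax 0.21 zmax r<.7 0.21
top 50 108 rmin 0.32 zmax 0.08 zmax r<.7 0.08
top 60 934 rmin 0.32 zmax 0.11 zmax r<.7 0.11
top 70 759 rmin 0.32 zmax 0.11 zmax r<.7 0.11
scene -20 419 rmin 0.6 zmax 0.14 zmax r<.7 0.14
scene -10 391 rmin 0.62 zmax 0.17 zmax r<.7 0.17
scene 0 1344 rmin 0.66 zmax 0.21 zmax r<.7 0.21
scene 10 3404 rmin 0.62 zmax 0.21 zmax r<.7 0.21
scene 20 2722 rmin 0.57 zmax 0.21 zmax r<.7 0.21
scene 30 854 rmin 0.6 zmax 0.21 zmax r<.7 0.21
scene 50 61 rmin 0.32 zmax 0.08 zmax r<.7 0.08
scene 60 246 rmin 0.31 zmax 0.08 zmax r<.7 0.08
RY (5, 85, 0.25) [-0.58  0.34  0.62  1.82 -0.23  1.05 -0.33]
RY (5, 85, 0.05) [-0.44  0.6   0.47  1.97 -0.43  0.67 -0.16]
RY (0, 0, 0.2) [-0.54  0.36  0.74  1.96 -0.3   0.93 -0.12]
RY (-60, -10, 0.05) [-0.45  0.51  0.58  2.2  -0.53  0.57  0.07]
RY (5, -20, 0.05) [-0.35  0.58  0.56  2.07 -0.51  0.63  0.1 ]
RY (-60, -90, 0.05) [-0.45  0.55  0.8   2.26 -0.72  0.6   0.43]
RX (5, 85, 0.25) [-0.44  0.32  0.44  1.81 -0.16  1.04  1.17]
RX (5, 85, 0.05) [-0.26  0.57  0.22  1.96 -0.2   0.64  1.2 ]
RX (0, 0, 0.2) [-0.41  0.33  0.56  1.96 -0.22  0.92  1.37]
RX (-60, -10, 0.05) [-0.3   0.47  0.38  2.19 -0.34  0.53  1.45]
RX (5, -20, 0.05) [-0.24  0.55  0.41  2.06 -0.38  0.61  1.54]
RX (-60, -90, 0.05) [-0.19  0.46  0.45  2.24 -0.4   0.51  1.68]
[-1.21233636  0.1078163  -0.02840325  1.85337187  0.00330458  1.18044956
 -0.13005746]
[-0.70590656  0.10045439  0.22107355  1.8650944  -0.02379972  1.1785729
  0.63496169]
```

```bash
python3 - <<'E'
from rig import *
from h import *
movep([.45,.2,.33],RX); movep(B(5,60,.26),RY); command_gripper(.04)
s=sense();p,d=camera("wrist");cv2.imwrite("pics/w1.png",p[:,:,::-1]);c=camera_params("wrist");R,t=pose(c,s)
np.savez("w1.npz",p=p,d=d,K=c["K"],R=R,t=t);print(s["time_s"],s["position"],s["finger_gap"],s["wrist_force"])
E
```

```text
3.4 [ 0.56054441 -0.01172756  0.26011769] 0.04000373235223307 [ 0.57219657 -0.07834681  0.17654904]
```

View pics/w1.png

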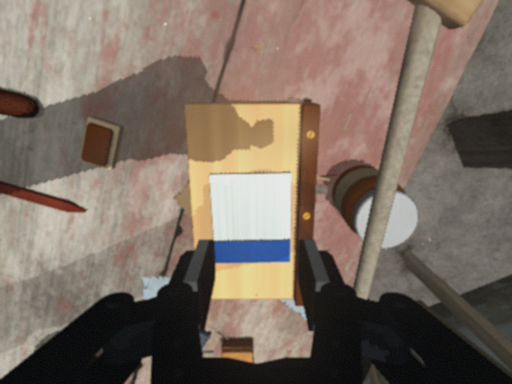

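The wrist view shows the board from rows 103 to 298, the fence inner edge near column 299, and the blank at columns 211–291, rows 172–263, with blue from row 239.

```bash
cat > meas.py <<'E'
from h import *
def meas(f,roi=(95,310,180,325)):
    z=np.load(f);p,D,K,R,t=[z[k] for k in("p","d","K","R","t")]
    P=cloud(D,K,R,t);hsv=cv2.cvtColor(p,cv2.COLOR_RGB2HSV);H,S,V=[hsv[...,i].astype(int) for i in range(3)]
    ro=np.zeros(H.shape,bool);ro[roi[0]:roi[1],roi[2]:roi[3]]=1
    blue=ro&(H>100)&(H<125)&(S>130)
    zb=np.abs(P[...,2]-.03)<.01
    out={}
    for n,m,zz in(("blue",blue,.03),("blank",ro&zb&(blue|((S<50)&(V>120))),.03),("wood",ro&zb&(H>12)&(H<30)&(S>60),.024),("fence",ro&(H<14)&(S>80)&(np.abs(P[...,2]-.038)<.006),.038)):
        if m.sum()<50: continue
        Q=ray(big(m),zz,K,R,t)-O;Q=np.c_[Q@bx,Q@by];r=rect(Q)
        out[n]=r;print(n,m.sum(),"c",np.round(r[0],1),"size",np.round(r[1],1),"ang",round(r[2],2),"box",np.round(cv2.boxPoints(r),1).tolist())
    return out
if __name__=="__main__":
    import sys;meas(sys.argv[1])
E
python3 meas.py w1.npz
```

```text
blue 1498 c [ -0.1 -48.2] size [87.5 26.4] ang 0.14 box [[-43.900001525878906, -35.20000076293945], [-43.79999923706055, -61.5], [43.70000076293945, -61.29999923706055], [43.599998474121094, -35.0]]
blank 6893 c [-0.1 -8. ] size [ 89.9 110.5] ang 1.31 box [[-46.400001525878906, 46.20000076293945], [-43.79999923706055, -64.30000305175781], [46.099998474121094, -62.20000076293945], [43.599998474121094, 48.29999923706055]]
wood 13134 c [-0.2  1.3] size [137.5 237.9] ang 0.12 box [[-69.19999694824219, 120.0999984741211], [-68.69999694824219, -117.80000305175781], [68.80000305175781, -117.5], [68.30000305175781, 120.4000015258789]]
fence 2359 c [60.8  2.2] size [ 18.4 236.1] ang 0.23 box [[51.20000076293945, 120.19999694824219], [52.099998474121094, -115.9000015258789], [70.5, -115.80000305175781], [69.5999984741211, 120.30000305175781]]
```

The board and blank frames agree to within about 1.5 mm of their known sizes, and the blank sits at (-0.1, -8). Next I calibrate the tip height on bare board, then push toward the fence.

```bash
python3 - <<'E'
from rig import *
from h import *
movep(B(5,92,.09),RY)
hit=move_l(B(5,92,.035),feed=.03,until_force=4);s=sense();zt=s["position"][2];print(hit,zt,s["wrist_force"],s["time_s"])
zp=zt+.002;open("zp","w").write(str(zp))
move_l(B(5,92,.11))
if hit:
    movep(B(-66,-8,.11),RX);move_l(B(-66,-8,zp),feed=.08)
    hit=move_l(B(-42,-8,zp),feed=.025,until_force=5);s=sense();d=s["position"]-O
    print(hit,d@bx*1e3,d@by*1e3,s["position"][2],s["wrist_force"],s["time_s"])
E
```

```text
True 0.04760479048588938 [-1.41512799 -0.44197054  5.36041622] 5.4667
True -49.61771945062992 -8.332199611732076 0.049042493384058125 [-0.34813977 -0.10182522 -0.59275997] 8.925
```

```bash
python3 - <<'E'
from rig import *
from h import *
zp=float(open("zp").read())
move_l(B(-64,-8,zp));move_l(B(-64,-8,.11))
movep(B(5,72,.11),RY);move_l(B(5,72,zp),feed=.1)
hit=move_l(B(5,-24,zp),feed=.04,until_force=15);s=sense();d=s["position"]-O
print(hit,d@bx*1e3,d@by*1e3,s["wrist_force"],s["time_s"])
move_l(B(5,0,zp));move_l(B(5,60,.26),feed=.2)
s=sense();p,d=camera("wrist");cv2.imwrite("pics/w2.png",p[:,:,::-1]);c=camera_params("wrist");R,t=pose(c,s)
np.savez("w2.npz",p=p,d=d,K=c["K"],R=R,t=t);print(s["time_s"])
E
python3 meas.py w2.npz
```

```text
False 5.006590189653756 -23.922064258936985 [-0.92744096  1.31952204  0.27139613] 14.3
15.85
blue 773 c [   7.3 -122.7] size [87.1 14.8] ang 0.16 box [[-36.29999923706055, -115.5], [-36.20000076293945, -130.1999969482422], [50.900001525878906, -130.0], [50.79999923706055, -115.19999694824219]]
blank 5266 c [  7.2 -72.2] size [90.1 80.5] ang 0.15 box [[-38.0, -32.099998474121094], [-37.70000076293945, -112.5999984741211], [52.400001525878906, -112.30000305175781], [52.20000076293945, -31.899999618530273]]
wood 15996 c [0.1 1.6] size [138.1 236.9] ang 0.13 box [[-69.19999694824219, 119.9000015258789], [-68.69999694824219, -117.0], [69.4000015258789, -116.69999694824219], [68.9000015258789, 120.19999694824219]]
fence 2217 c [60.7 45.2] size [ 18.4 151.2] ang 0.2 box [[51.29999923706055, 120.80000305175781], [51.79999923706055, -30.399999618530273], [70.19999694824219, -30.399999618530273], [69.69999694824219, 120.9000015258789]]
```

View pics/w2.png

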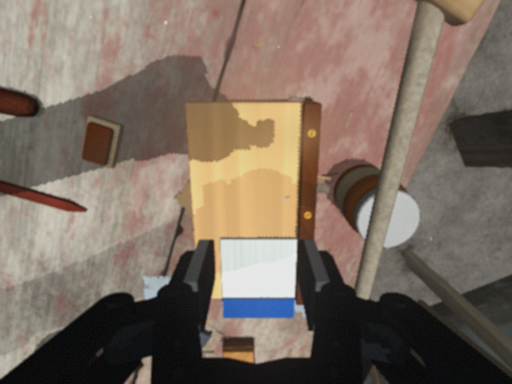

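The blank is snug and square at x≈7, angle 0.15° against the board's 0.13°. Its +y end is at about -31.5, so the scribed line is about 7 mm short of the board's end. I push the rest of the way.

```bash
python3 - <<'E'
from rig import *
from h import *
zp=float(open("zp").read())
move_l(B(5,0,zp+.02));move_l(B(5,0,zp),feed=.08)
print(move_l(B(5,-31,zp),feed=.03,until_force=15))
s=sense();print(s["position"],s["wrist_force"])
move_l(B(5,0,zp));move_l(B(5,10,.26),feed=.2)
s=sense();p,d=camera("wrist");cv2.imwrite("pics/w3.png",p[:,:,::-1]);c=camera_params("wrist");R,t=pose(c,s)
np.savez("w3.npz",p=p,d=d,K=c["K"],R=R,t=t);print(s["time_s"])
p,d=camera("top");c=camera_params("top");R,t=pose(c);np.savez("t3.npz",p=p,d=d,K=c["K"],R=R,t=t)
E
python3 meas.py w3.npz; echo top; python3 - <<'E'
from meas import *
meas("t3.npz",(125,240,185,308))
E
```

```text
False
[ 0.52028707 -0.09337458  0.04957324] [ 0.26573621 -0.34872094 -0.46817038]
20.525
blue 1427 c [   7.2 -135.8] size [87.2 26.5] ang 0.17 box [[-36.400001525878906, -122.69999694824219], [-36.29999923706055, -149.1999969482422], [50.79999923706055, -149.0], [50.79999923706055, -122.5]]
blank 6363 c [  7.3 -94.4] size [ 90.2 109.5] ang 0.15 box [[-38.0, -39.70000076293945], [-37.70000076293945, -149.1999969482422], [52.5, -149.0], [52.20000076293945, -39.5]]
wood 14169 c [  1.8 -20.3] size [141.3 195.4] ang 0.16 box [[-69.0999984741211, 77.19999694824219], [-68.5999984741211, -118.19999694824219], [72.69999694824219, -117.80000305175781], [72.19999694824219, 77.5999984741211]]
fence 2072 c [60.8 -0.4] size [ 18.3 156.6] ang 0.23 box [[51.400001525878906, 77.9000015258789], [52.0, -78.80000305175781], [70.30000305175781, -78.69999694824219], [69.69999694824219, 77.9000015258789]]
top
blue 379 c [   6.2 -136.3] size [25.8 86.4] ang 89.84 box [[-37.099998474121094, -149.10000610351562], [49.29999923706055, -149.3000030517578], [49.400001525878906, -123.5], [-37.0, -123.30000305175781]]
blank 1609 c [   9.6 -103.1] size [112.8  99.9] ang 13.15 box [[-56.599998474121094, -67.30000305175781], [-33.900001525878906, -164.60000610351562], [75.9000015258789, -139.0], [53.20000076293945, -41.599998474121094]]
wood 305 c [-53.7 -93. ] size [30.9 56.2] ang 0.66 box [[-69.5, -65.0], [-68.80000305175781, -121.19999694824219], [-37.900001525878906, -120.9000015258789], [-38.5, -64.69999694824219]]
fence 193 c [ 61.5 -78. ] size [78.  15.9] ang 88.85 box [[52.79999923706055, -116.80000305175781], [68.69999694824219, -117.0999984741211], [70.19999694824219, -39.099998474121094], [54.29999923706055, -38.79999923706055]]
```

View pics/w3.png

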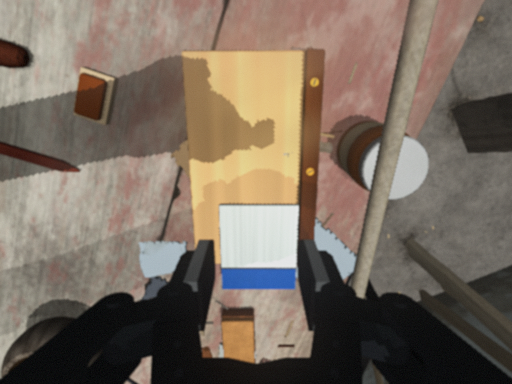

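The view shows the blank flush to the fence, with its centre at (7.3, -94.4) and an angle of 0.15°. The blue border at row 267 lines up with the board's end to about 1 mm, and the bystanders are untouched.

```bash
python3 -c "
from rig import *
print(finish_job())"
```

```text
the job is handed in; nothing more can be done
None
```

I handed the job in at about 20.5 s of the 54 s. In the last wrist picture, the blank lay flat against the fence, about 0.15° from the measured board axes, with the scribed line about 1 mm from the board's end and the jar, sanding block and rosin not touched; no verdict came back.

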